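Unwind the knurled collar of the coffee grinder, two counts

ROBOT

A 6-joint arm with a two-finger parallel gripper is mounted at the origin on a cart in front of the work surface, level with it; the furniture and walls round the work are solid. World frame = base frame: x ahead of the robot, y to its left, z up, the work surface at z = 0. Lengths are in m, angles in rad, forces in N, time in s.
With the tool pointing down it reaches from about 0.25 to 0.775 m from the base axis. Payload 4 kg.
Tool frame: the origin (TCP) lies at the centre of the arm's flange, where the gripper is bolted on; the fingertips stand 199 mm ahead of it and the grasp point (between the pads) lies 180 mm ahead of it (robot.tcp_to_tips is the distance from the TCP to the fingertips, in m); z points along the fingers, y is the line along which they close (so a half turn about z gives the same grasp; the last joint's range is limited). The gripper opens to 94 mm and grips with 3 to 60 N. Pads are 16 mm wide; open, the fingers measure 119 mm over their backs; the gripper's body (75 mm by 177 mm) begins 78 mm behind the grasp point.
Start: joints at [-1.41, 0.087, 1.371, -0, 1.684, -0.103], TCP at [0.143, -0.531, 0.405] pointing down, gripper open.
Joint ranges: [-3.1, 3.1], [-0.76, 2.03], [0.27, 2.55], [-1.08, 4.22], [0.17, 2.65], [-2.57, 2.57]. Speed limits (rad/s): [2.79, 2.79, 3.14, 3.14, 3.14, 3.14].

INTERFACE

Orientations are given as [roll, pitch, yaw] about the fixed x, y, z axes, in that order (R = Rz(yaw) Ry(pitch) Rx(roll)).
In Python, from bench import telemetry, snapshot, ticket, robot gives the robot as it stands.
- The arm moves only by the tool apply_moves, never from a script. Its argument "moves" is a list that holds one entry, the list of rows, each a list of 5 numbers: the shift along the tool's x, y, z in units of 50 mm (1.0 is 50 mm), then the turn about the tool's z in units of 10 degrees (1.0 is 10 degrees), then the closure, from 0 (fully open) to 1 (shut). A call has 1 to 10 rows; each row is the pose to reach, as a shift and turn from the pose commanded when the call began, along the tool's axes at that moment; what a row does not reach only later rows make up. A row lasts 1/8 s, in which the tool goes at most 62.5 mm and 10.7 degrees, less where a joint would pass 70% of its speed; a pose out of reach is approached as far as the arm can. A call with a gripper value outside its range is refused whole. The fingers move at their own pace and stop on an object; the grip force is fixed at half the most. Time passes only in rows, so rows that repeat a pose let the fingers close. It gives the time, the measured TCP pose, the force, the opening and the grip force at its end, in the units of the state.
- telemetry.get_obs(): the state, without advancing time (a new reading comes with each control period).
- snapshot(name): name is "scene" or "top" or "wrist"; returns a dict with "image" (480x640x3 uint8, red, green, blue), "fovy" (degrees; the focal length in pixels is half the picture's height over the tangent of half this angle, whatever the lens; pixels are square), "cx", "cy" (the principal point, pixels), "R" (3x3) and "t" (3): a world point X has camera coordinates R X + t. Camera axes: x right, y down, z forward; pixel columns grow to the right and rows downward; lengths in m; the calibration is good to about 2 mm. A picture is of the moment at which its call begins. There is no depth.
- ticket.close_job(): hands the job in; it is judged then, once.
The state is a dict: "time": time; "joint_positions": joint angles; "qvel": joint speeds; "joint_torque": joint torques, N m; "tool_pos": TCP position; "ee_rot": TCP orientation; "wrist_force": force on the tool from outside, world axes, zero at the start; "wrist_torque": the same for the moment, N m; "width": finger opening in m; "finger_force": force on a finger pad.
Only numpy, scipy, OpenCV 4.12 (cv2) and the standard library are available. Lean on these libraries where they do the work, as an engineer would, in place of code of your own. Each camera call takes 0.05 s, during which the arm holds its last target. There are 200 camera calls.

TASK

The hopper is off the coffee grinder for cleaning; now loosen its knurled burr collar. With a fingertip on the outside of the rim, roll the collar anticlockwise (seen from above), without gripping it, until its black line has passed the red pointer once and comes round to the pointer a second time; stop it there, lined up, and take the hand away. Leave the mug, the pink bowl and the sugar pot standing where they are.

Things in the scene. Friction and masses are not known exactly. Their poses are not given: they have to be found in the camera images.
- collar_axis (a point): Collar's centre on its upright turning axis, half-way up the rim, 127 mm above the worktop; axes as the grinder's; fixed. The collar is an aluminium disc 92 mm across, its ribbed dark rim upright from 113 to 141 mm above the worktop, free all round for a fingertip to follow. A steel burr carrier 48 mm wide in its middle stands still and rises to 147 mm.
- collar (a joint): Turn of the collar, rad, growing anticlockwise from above (loosening). 0 = tight, black line at the red pointer. Starts at 0.5 to 2.5; the line passes the pointer first at 6.283 and comes to it the second time at 12.566: stop there. Thread ends at 18. Needs about 1.1 N along the rim; stays where left; can be turned back.
- collar_line (a point): Outer end of the black line (5 mm wide, over the collar's top and down its rim), on the rim's top edge, 46 mm from the axis, 141 mm above the worktop; turns with the collar. The collar sits on a soft seal: pushed sideways it gives 1 mm for every 2 N, up to 7 mm, and springs back. A push of 4 to 10 N on the rim is ample to turn it by a fingertip's friction.
- pointer_tip (a point): Inner end of the red pointer, a flat bar 8 mm wide on the deck at the grinder's front, 98 mm above the worktop, just under the collar's edge; the bar runs outwards from there for 19 mm.
- grinder: Coffee grinder, grey, screwed down; origin on the worktop under the collar's axis, z up, -x its front with chute and red pointer. Foot 180 x 140 mm; under the collar a flat square dark steel deck, 132 x 132 mm, its top 96 mm above the worktop; 147 mm tall in all.
- mug: Grey speckled mug, loose, 70 mm wide (102 mm with its handle), 90 mm tall, a bystander; origin at the centre of its underside, z up.
- pink_bowl: Pink plastic bowl, loose, 86 mm wide, 40 mm tall, a bystander; origin at the centre of its underside, z up.
- sugar_pot: White sugar pot with lid, loose, 67 mm wide, 74 mm tall, a bystander; origin at the centre of its underside, z up.

How it is judged:
By the outcome, as a careful person would: the job done as asked, in the order asked, and still so for the second after the job is handed in, with the robot touching nothing.
It also fails if it takes over 64 s, if anything falls off the work surface, if the arm or the gripper's body presses on something with over 40 N, if the wrist force passes 120 N, or if a joint passes its speed limit or range.

## Working session

There is one attempt and no reset: what is moved stays moved. The work goes in short steps, Python scripts to look and compute and a tool call to move; the robot and the scene stay as the last step left them, time stands still between calls to the robot, and variables do not carry over. Pictures are saved under pics/ and viewed, at most 10 in all, crops included, and the job is handed in when it is done.

Besides the shell and the picture viewer there is one more tool, called after "Request:" as name(argument=value, ...) on one line, values as JSON. apply_moves: Moves the arm, as the interface text tells. Its arguments: {"type":"object","properties":{"moves":{"type":"array","items":{"type":"array","items":{"type":"array","items":{"type":"number"}}}}},"required":["moves"]}

```bash
mkdir -p pics
cat > h.py <<'E'
import numpy as np, cv2
from bench import telemetry, snapshot, ticket, robot
def save(s,n): cv2.imwrite('pics/'+n,s['image'][:,:,::-1])
def ray(s,u,v,z):
    f=240/np.tan(np.radians(s['fovy'])/2)
    d=s['R'].T@np.array([(u-s['cx'])/f,(v-s['cy'])/f,1]); o=-s['R'].T@np.array(s['t'])
    return o+d*(z-o[2])/d[2]
def proj(s,X):
    f=240/np.tan(np.radians(s['fovy'])/2); c=s['R']@np.array(X)+s['t']
    return np.array([s['cx']+f*c[0]/c[2],s['cy']+f*c[1]/c[2]])
E
python3 - <<'E'
from h import *
for n in ['top','scene']:
    s=snapshot(n); save(s,n+'1.png'); print(n,s['fovy'],s['cx'],s['cy'],-s['R'].T@np.array(s['t']))
o=telemetry.get_obs(); print({k:np.round(o[k],3) for k in ['time','tool_pos','ee_rot','wrist_force']},robot.tcp_to_tips)
E
```

```text
top 57.95194768653106 315.7309686375092 242.44384479935272 [ 0.4416468  -0.09661242  0.94420889]
scene 49.941334233813016 322.508789295059 246.12625559684278 [ 0.53378971 -0.84787158  0.63630872]
{'time': np.float64(0.1), 'tool_pos': array([ 0.143, -0.531,  0.404]), 'ee_rot': array([-3.14 , -0.   ,  0.264]), 'wrist_force': array([-0.432, -1.394, -0.353])} 0.1992
```

View pics/top1.png

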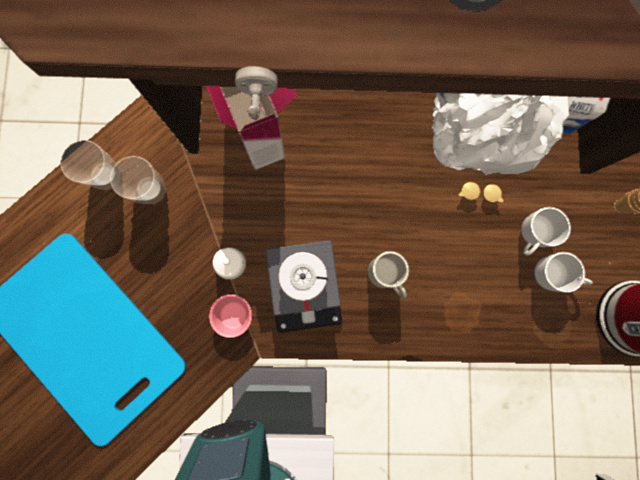

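View pics/scene1.png

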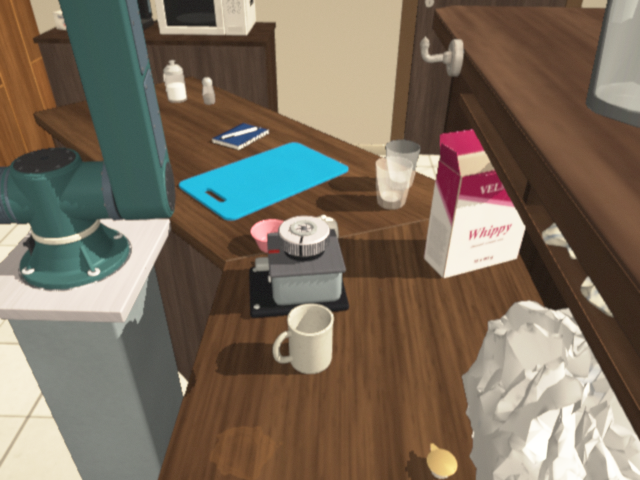

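The top view shows the grinder with its collar near (303,276), the red pointer at about (308,305) pointing towards the robot (image down = -x), and the line on the right side near (322,278). The mug is at (389,270), the bowl at (230,316) and the pot at (229,263). The scene view shows the same layout, with a tall carton beyond the grinder.

Run:
```python
from h import *
s=snapshot('top'); im=s['image'].astype(int)
c=im[230:345,255:400].astype(np.uint8); cv2.imwrite('pics/c2.png',cv2.resize(c,None,fx=5,fy=5,interpolation=cv2.INTER_CUBIC)[:,:,::-1])
w=(im.min(2)>130); w[:, :262]=0; w[:,345:]=0; w[:235]=0; w[320:]=0
n,l,st,ce=cv2.connectedComponentsWithStats(w.astype(np.uint8))
for i in range(1,n):
    if st[i,4]>60: print(st[i],ce[i])
red=(im[...,0]>110)&(im[...,1]<70)&(im[...,2]<70); red[:285]=0;red[325:]=0;red[:,:290]=0;red[:,330:]=0
v,u=np.nonzero(red); print('red',u.mean(),v.min(),v.max(),ray(s,u.mean(),v.mean(),.098))
for nme,u,v,z in [('axis',303,276,.141),('mug',389,268,.09),('bowl',230,316,.04),('pot',229,263,.074),('carton',262,165,.0),('deckTL',267,247,.096),('deckTR',332,241,.096)]: print(nme,ray(s,u,v,z).round(3))
```

```text
[ 278  252   50   49 1822] [302.07848518 275.54665203]
red 306.2894736842105 301 310 [ 0.42651996 -0.09550322  0.098     ]
axis [ 0.481 -0.088  0.141]
mug [ 0.503 -0.257  0.09 ]
bowl [0.401 0.06  0.04 ]
pot [0.507 0.061 0.074]
carton [0.734 0.011 0.   ]
deckTL [ 0.539 -0.016  0.096]
deckTR [ 0.554 -0.143  0.096]
```

View pics/c2.png

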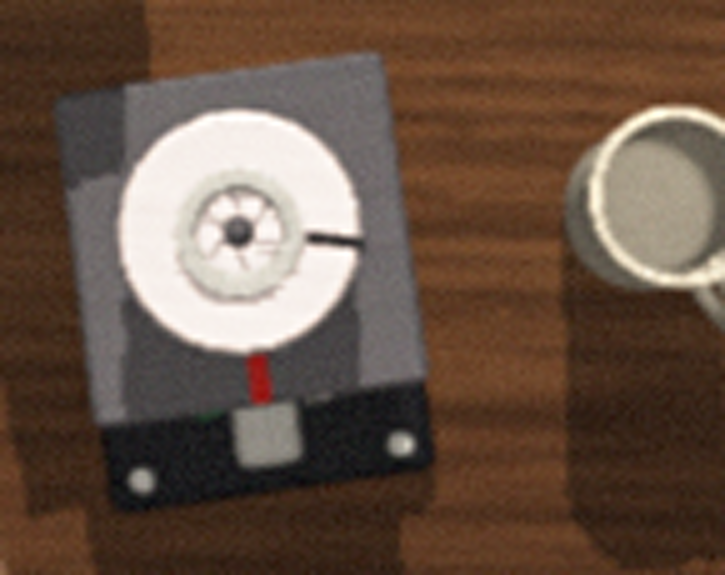

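The crop shows the collar centred at crop (239,230), the black line pointing right to (362,242) and the red pointer from (258,355) down. That puts the axis near (0.481, -0.088) and the collar angle at about 1.34.

My plan is to close the fingers and orbit the rim at constant tool orientation, pressing about 3 mm.

Request:
apply_moves(moves=[[[8.39,-5.11,0,1.51,1],[8.39,-5.11,0,1.51,1],[8.39,-5.11,0,1.51,1],[8.39,-5.11,0,1.51,1],[8.39,-5.11,0,1.51,1],[8.39,-5.11,0,1.51,1],[8.39,-5.11,0,1.51,1],[8.39,-5.11,0,1.51,1],[8.39,-5.11,0,1.51,1],[8.39,-5.11,0,1.51,1]]])

```text
time: 1.4
tool_pos: [0.4816, -0.175, 0.4043]
ee_rot: [3.141, 0.001, 0.001]
wrist_force: [0.1, 1.0, 0.5]
width: 0.0011
finger_force: 0.0
```

Request:
apply_moves(moves=[[[0,0,1.0,0,1],[0,0,1.77,0,1],[0,0,1.77,0,1],[0,0,1.77,0,1]]])

```text
time: 1.9
tool_pos: [0.4816, -0.1761, 0.3179]
ee_rot: [3.14, -0.002, -0.002]
wrist_force: [-0.9, 0.5, 0.3]
width: 0.0005
finger_force: 0.0
```

Run:
```python
from h import *
s=snapshot('wrist'); save(s,'w1.png'); print(-s['R'].T@np.array(s['t']), s['R'].round(2).tolist(), proj(s,[.481,-.0875,.141]))
```

```text
[ 0.55938202 -0.17611809  0.29702108] [[-0.0, -1.0, 0.0], [-0.97, 0.0, 0.26], [-0.26, -0.0, -0.97]] [136.55055854 311.80500664]
```

View pics/w1.png

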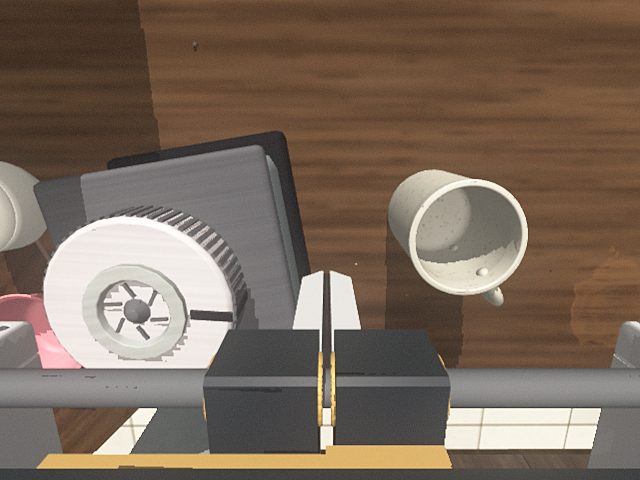

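The wrist view shows the closed fingertips at about (327,280), the collar centred near (140,310) with its line on the right at (210,315), and a clear gap between fingers and rim. The axis projection agrees. Now I'll feel for contact.

Request:
apply_moves(moves=[[[0,-0.3,0,0,1],[0,-0.52,0,0,1],[0,-0.52,0,0,1]]])

```text
time: 2.33
tool_pos: [0.4819, -0.1477, 0.3168]
ee_rot: [3.141, -0.001, 0.002]
wrist_force: [-0.6, 0.1, -0.0]
width: 0.0006
finger_force: 0.0
```

Request:
apply_moves(moves=[[[0,-0.06,0,0,1],[0,-0.12,0,0,1],[0,-0.12,0,0,1]]])

```text
time: 2.7
tool_pos: [0.4818, -0.1434, 0.3164]
ee_rot: [3.14, -0.0, 0.0]
wrist_force: [-0.4, -2.7, 0.6]
width: 0.0003
finger_force: 1.4
```

Contact shows -2.7 N at y ≈ -0.143, so the finger's half-width is about 11 mm. Next I'll generate the orbit rows.

```bash
cat > path.py <<'E'
import numpy as np
def loop(C=(0.481,-0.0875),R=0.0425,a=0.008,b=0.011,step=0.0085,n=1.0):
    """positions from middle of -y flat, anticlockwise, n orbits"""
    P=[]; 
    for k in range(int(np.ceil(n))):
        for q,(sx,sy) in enumerate([(1,-1),(1,1),(-1,1),(-1,-1)]):
            ph=np.radians(-90+90*q)+np.linspace(0,np.pi/2,200)
            P+=list(np.c_[sx*a+R*np.cos(ph),sy*b+R*np.sin(ph)])
    P=np.array([[0,-R-b]]+P+[[0,-R-b]]); s=np.r_[0,np.cumsum(np.hypot(*np.diff(P,axis=0).T))]
    t=np.arange(step,s[-1],step)
    return np.c_[np.interp(t,s,P[:,0]),np.interp(t,s,P[:,1])]+C
def rows(Q,cur,k=10):
    cur=np.array(cur,float)
    for i in range(0,len(Q),k):
        u=(Q[i:i+k]-cur)/0.05*[1,-1]; u=u.round(2)+0
        print([[x,y,0,0,1] for x,y in u.tolist()])
        cur=cur+u[-1]*[1,-1]*0.05; print('  ->',cur.round(4))
E
python3 -c "
from path import *
rows(loop(n=2)[:64],(0.4815,-0.143))"
```

```text
[[0.16, -0.04, 0, 0, 1], [0.33, -0.06, 0, 0, 1], [0.49, -0.11, 0, 0, 1], [0.64, -0.19, 0, 0, 1], [0.77, -0.31, 0, 0, 1], [0.87, -0.44, 0, 0, 1], [0.95, -0.59, 0, 0, 1], [0.99, -0.76, 0, 0, 1], [1.0, -0.92, 0, 0, 1], [1.0, -1.09, 0, 0, 1]]
  -> [ 0.5315 -0.0885]
[[0.0, -0.17, 0, 0, 1], [-0.01, -0.34, 0, 0, 1], [-0.04, -0.51, 0, 0, 1], [-0.11, -0.66, 0, 0, 1], [-0.21, -0.8, 0, 0, 1], [-0.34, -0.92, 0, 0, 1], [-0.48, -1.01, 0, 0, 1], [-0.64, -1.06, 0, 0, 1], [-0.81, -1.09, 0, 0, 1], [-0.98, -1.09, 0, 0, 1]]
  -> [ 0.4825 -0.034 ]
[[-0.17, 0.0, 0, 0, 1], [-0.34, 0.01, 0, 0, 1], [-0.5, 0.06, 0, 0, 1], [-0.65, 0.14, 0, 0, 1], [-0.79, 0.24, 0, 0, 1], [-0.89, 0.37, 0, 0, 1], [-0.97, 0.52, 0, 0, 1], [-1.02, 0.69, 0, 0, 1], [-1.04, 0.85, 0, 0, 1], [-1.04, 1.02, 0, 0, 1]]
  -> [ 0.4305 -0.085 ]
[[0.0, 0.17, 0, 0, 1], [0.0, 0.34, 0, 0, 1], [0.03, 0.51, 0, 0, 1], [0.1, 0.67, 0, 0, 1], [0.19, 0.81, 0, 0, 1], [0.31, 0.93, 0, 0, 1], [0.46, 1.02, 0, 0, 1], [0.61, 1.09, 0, 0, 1], [0.78, 1.12, 0, 0, 1], [0.95, 1.12, 0, 0, 1]]
  -> [ 0.478 -0.141]
[[0.17, 0.0, 0, 0, 1], [0.34, -0.01, 0, 0, 1], [0.5, -0.05, 0, 0, 1], [0.66, -0.12, 0, 0, 1], [0.79, -0.22, 0, 0, 1], [0.91, -0.35, 0, 0, 1], [0.99, -0.5, 0, 0, 1], [1.05, -0.66, 0, 0, 1], [1.07, -0.82, 0, 0, 1], [1.07, -0.99, 0, 0, 1]]
  -> [ 0.5315 -0.0915]
[[0.0, -0.17, 0, 0, 1], [0.0, -0.34, 0, 0, 1], [-0.03, -0.51, 0, 0, 1], [-0.09, -0.67, 0, 0, 1], [-0.17, -0.82, 0, 0, 1], [-0.29, -0.94, 0, 0, 1], [-0.43, -1.04, 0, 0, 1], [-0.58, -1.11, 0, 0, 1], [-0.75, -1.14, 0, 0, 1], [-0.92, -1.15, 0, 0, 1]]
  -> [ 0.4855 -0.034 ]
[[-0.17, 0.0, 0, 0, 1], [-0.34, 0.0, 0, 0, 1], [-0.5, 0.04, 0, 0, 1], [-0.66, 0.11, 0, 0, 1]]
  -> [ 0.4525 -0.0395]
```

Now the first quarter.

Request:
apply_moves(moves=[[[0.16,-0.04,0,0,1],[0.33,-0.06,0,0,1],[0.49,-0.11,0,0,1],[0.64,-0.19,0,0,1],[0.77,-0.31,0,0,1],[0.87,-0.44,0,0,1],[0.95,-0.59,0,0,1],[0.99,-0.76,0,0,1],[1.0,-0.92,0,0,1],[1.0,-1.09,0,0,1]]])

```text
time: 3.95
tool_pos: [0.5322, -0.0873, 0.3164]
ee_rot: [-3.14, -0.002, 0.001]
wrist_force: [4.7, -1.5, 0.1]
width: 0.0007
finger_force: 2.5
```

Run:
```python
from h import *
s=snapshot('wrist'); save(s,'w2.png'); print(proj(s,[.481,-.0875,.141]),telemetry.get_obs()['wrist_force'])
```

```text
[327.08930968 404.96584955] [ 4.20829357 -0.18389952  0.0715051 ]
```

View pics/w2.png

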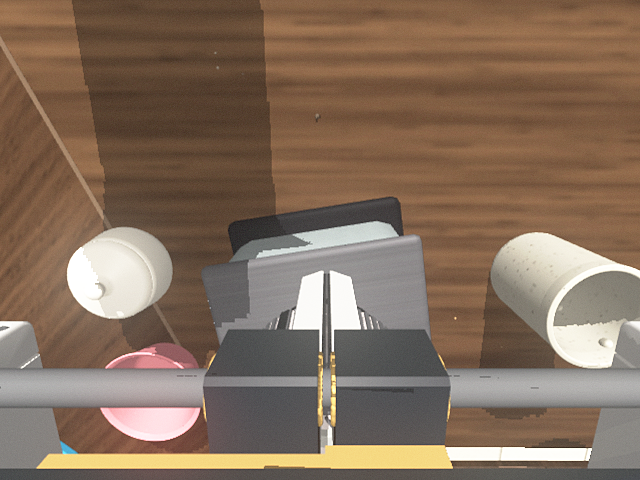

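The gripper hides the collar from this side: fingertips at (327,285), with the rim just showing behind. The force is 4.5 N. I'll measure the line angle numerically from the scene camera.

```bash
cat >> h.py <<'E'
C=np.array([.481,-.0875])
def unwrap(n,s=None,C=C):
    s=s or snapshot(n); g=s['image'].max(2).astype(np.float32)
    th=np.radians(np.arange(0,360,1.0)); r=np.linspace(.029,.043,8)
    m=np.array([[proj(s,[C[0]+q*np.cos(t),C[1]+q*np.sin(t),.141]) for t in th] for q in r]).astype(np.float32)
    return cv2.remap(g,m[...,0],m[...,1],cv2.INTER_LINEAR)
def line(n,s=None,C=C,PH=-180+7.5):
    p=unwrap(n,s,C).mean(0); d=np.clip(120-p,0,None)
    out=[]; lab,k=None,0
    idx=np.nonzero(d>0)[0]
    for gseg in np.split(idx,np.nonzero(np.diff(idx)>2)[0]+1):
        if len(gseg): out.append((round(float(np.radians((np.average(gseg,weights=d[gseg])-PH)%360)),3),len(gseg),round(float(p[gseg].min()))))
    return out
E
python3 - <<'E'
from h import *
print(line('scene')); s=snapshot('scene'); print(unwrap('scene',s).mean(0)[::6].round().astype(int).tolist())
v=s['image'][190:290,240:380]; cv2.imwrite('pics/s2.png',cv2.resize(v,None,fx=5,fy=5)[:,:,::-1])
E
```

```text
[]
[164, 163, 164, 179, 205, 191, 148, 189, 231, 240, 240, 236, 234, 232, 233, 230, 232, 233, 234, 237, 235, 232, 227, 222, 194, 166, 162, 163, 164, 164, 165, 164, 162, 162, 163, 163, 172, 205, 229, 239, 240, 240, 240, 241, 241, 242, 243, 244, 245, 246, 247, 247, 247, 247, 244, 242, 230, 201, 169, 164]
```

View pics/s2.png

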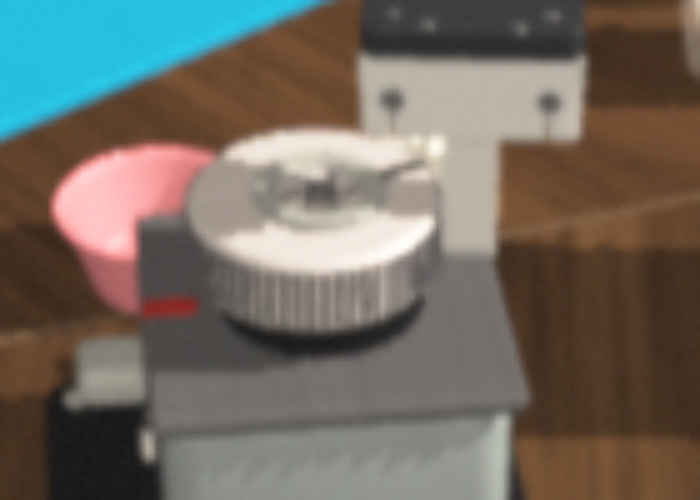

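The scene crop shows the finger on the far side of the collar at about (470,200) and the line now at upper right, from (385,172) to (430,155). The collar is turning without slip, now at about 3.6 rad. I'll continue.

Request:
apply_moves(moves=[[[0.0,-0.17,0,0,1],[-0.01,-0.34,0,0,1],[-0.04,-0.51,0,0,1],[-0.11,-0.66,0,0,1],[-0.21,-0.8,0,0,1],[-0.34,-0.92,0,0,1],[-0.48,-1.01,0,0,1],[-0.64,-1.06,0,0,1],[-0.81,-1.09,0,0,1],[-0.98,-1.09,0,0,1]]])

```text
time: 5.35
tool_pos: [0.4818, -0.0323, 0.316]
ee_rot: [-3.137, 0.002, 0.002]
wrist_force: [0.9, 5.0, 2.4]
width: 0.0007
finger_force: 2.5
```

```bash
cat >> h.py <<'E'
from scipy.ndimage import median_filter, uniform_filter1d
def line(n,s=None,C=C,PH=-180+7.5):
    p=unwrap(n,s,C).mean(0); d=np.clip(median_filter(p,41,mode='wrap')-p-12,0,None); d=uniform_filter1d(d,5,mode='wrap')
    out=[]
    for i in range(360):
        if d[i]>8 and d[i]==d[(np.arange(i-15,i+16))%360].max():
            k=np.arange(i-7,i+8); w=d[k%360]
            out.append((round(float(np.radians((np.average(k,weights=w)-PH)%360)),3),round(float(d[i]))))
    return out
E
python3 - <<'E'
from h import *
for n in ['scene','wrist']: print(n,line(n))
print(telemetry.get_obs()['wrist_force'])
E
```

```text
scene [(5.711, 68)]
wrist []
[0.80653242 5.8251405  1.83356508]
```

The collar is at 5.71, about 2.07 rad per call. I'll continue.

Request:
apply_moves(moves=[[[-0.17,0.0,0,0,1],[-0.34,0.01,0,0,1],[-0.5,0.06,0,0,1],[-0.65,0.14,0,0,1],[-0.79,0.24,0,0,1],[-0.89,0.37,0,0,1],[-0.97,0.52,0,0,1],[-1.02,0.69,0,0,1],[-1.04,0.85,0,0,1],[-1.04,1.02,0,0,1]]])

```text
time: 6.7
tool_pos: [0.4288, -0.0847, 0.3151]
ee_rot: [-3.14, 0.008, 0.0]
wrist_force: [-4.1, 2.4, 1.8]
width: 0.0005
finger_force: 2.5
```

Run:
```python
from h import *
for n in ['scene','wrist']: print(n,line(n))
```

```text
scene [(2.072, 92)]
wrist [(2.111, 147)]
```

Request:
apply_moves(moves=[[[0.0,0.17,0,0,1],[0.0,0.34,0,0,1],[0.03,0.51,0,0,1],[0.1,0.67,0,0,1],[0.19,0.81,0,0,1],[0.31,0.93,0,0,1],[0.46,1.02,0,0,1],[0.61,1.09,0,0,1],[0.78,1.12,0,0,1],[0.95,1.12,0,0,1]]])

```text
time: 8.05
tool_pos: [0.4777, -0.1419, 0.315]
ee_rot: [3.139, 0.004, -0.001]
wrist_force: [-1.6, -4.5, -2.0]
width: 0.0003
finger_force: 2.5
```

Run:
```python
from h import *
for n in ['scene','wrist']: print(n,line(n))
print(telemetry.get_obs()['wrist_force'])
```

```text
scene []
wrist [(4.25, 145)]
[-0.24839348 -4.29930327 -3.78184635]
```

The collar is at 10.53 with 2.03 to go. I'll do most of the next quarter, then measure.

Request:
apply_moves(moves=[[[0.17,0.0,0,0,1],[0.34,-0.01,0,0,1],[0.5,-0.05,0,0,1],[0.66,-0.12,0,0,1],[0.79,-0.22,0,0,1],[0.91,-0.35,0,0,1],[0.99,-0.5,0,0,1],[1.02,-0.58,0,0,1]]])

```text
time: 9.15
tool_pos: [0.53, -0.1117, 0.3158]
ee_rot: [3.141, -0.002, 0.0]
wrist_force: [3.7, -3.0, -3.9]
width: 0.0004
finger_force: 2.5
```

Run:
```python
from h import *
for n in ['scene','wrist','top']: print(n,line(n))
for n in ['scene','top']:
    s=snapshot(n); im=s['image'].astype(int); red=(im[...,0]>100)&(im[...,1]<75)&(im[...,2]<75)
    v,u=np.nonzero(red); 
    X=np.array([ray(s,a,b,.098)[:2] for a,b in zip(u,v)]) if len(u) else np.zeros((0,2))
    k=np.hypot(*(X-C-[-.062,-.008]).T)<.02
    if k.sum(): m=X[k].mean(0); d=m-C; print(n,k.sum(),m.round(4),np.degrees(np.arctan2(d[1],d[0])))
```

```text
scene [(4.082, 32), (5.713, 52)]
wrist [(5.301, 9), (0.45, 10), (1.976, 10), (2.586, 9)]
top [(3.653, 33), (5.759, 123)]
scene 52 [ 0.4227 -0.0967] -171.0056054414999
top 42 [ 0.4256 -0.0962] -171.11710526792626
```

The pointer direction is about -171° in both views, and the collar is at about 12.0, leaving 0.55 rad. I'll go most of that.

Request:
apply_moves(moves=[[[0.03,-0.16,0,0,1],[0.05,-0.3,0,0,1],[0.05,-0.4,0,0,1],[0.05,-0.4,0,0,1]]])

```text
time: 9.9
tool_pos: [0.5321, -0.0912, 0.3161]
ee_rot: [-3.141, -0.002, 0.001]
wrist_force: [5.0, -0.2, -3.3]
width: 0.0003
finger_force: 2.6
```

```bash
sed -i 's/-180+7.5/-171.0/' h.py
python3 - <<'E'
from h import *
for n in ['scene','top']: print(n,line(n))
E
```

```text
scene [(6.134, 37)]
top [(6.193, 116)]
```

About 0.12 is left. I'll nudge 4 mm, back off along +x, then rise.

Request:
apply_moves(moves=[[[0,-0.08,0,0,1],[0,-0.08,0,0,1],[0.1,-0.08,0,0,1],[0.4,-0.08,0,0,1],[0.4,-0.08,-0.5,0,1],[0.4,-0.08,-1.5,0,1],[0.4,-0.08,-1.5,0,1]]])

```text
time: 10.88
tool_pos: [0.5528, -0.0879, 0.3966]
ee_rot: [3.139, -0.009, 0.001]
wrist_force: [-0.7, 0.3, 0.4]
width: 0.0007
finger_force: 0.0
```

Request:
apply_moves(moves=[[[0,2.0,0,0,1],[-1,3.0,-1,0,1],[-3,3,-1,0,1],[-4,3,-1,0,1],[-4.2,3,-1,0,1],[-4.2,3,-1,0,1],[-4.2,3,-1,0,1]]])

```text
time: 11.75
tool_pos: [0.3421, -0.2381, 0.4407]
ee_rot: [-3.141, 0.0, -0.0]
wrist_force: [0.2, 0.6, -0.2]
width: 0.0007
finger_force: 0.0
```

Run:
```python
from h import *
for n in ['scene','top','wrist']:
    s=snapshot(n); im=s['image'].astype(int); red=(im[...,0]>100)&(im[...,1]<75)&(im[...,2]<75)
    v,u=np.nonzero(red); X=np.array([ray(s,a,b,.098)[:2] for a,b in zip(u,v)]); k=np.hypot(*(X-C-[-.062,-.008]).T)<.02 if len(X) else np.array([])
    g=(s['image'].min(2)>110)
    print(n,line(n,s),k.sum(), X[k].mean(0) if k.sum() else '', proj(s,[*C,.141]))
    save(s,n+'9.png')
s=snapshot('top'); cv2.imwrite('pics/c9.png',cv2.resize(s['image'][240:325,260:345],None,fx=7,fy=7,interpolation=cv2.INTER_CUBIC)[:,:,::-1])
```

```text
scene [(6.227, 62)] 52 [ 0.42296989 -0.09695888] [304.19270785 229.00627913]
top [(6.283, 134)] 44 [ 0.42621765 -0.09574111] [302.62439806 276.04239668]
wrist [(0.012, 149)] 225 [ 0.42704841 -0.0964996 ] [109.57822175  45.68409588]
```

View pics/c9.png

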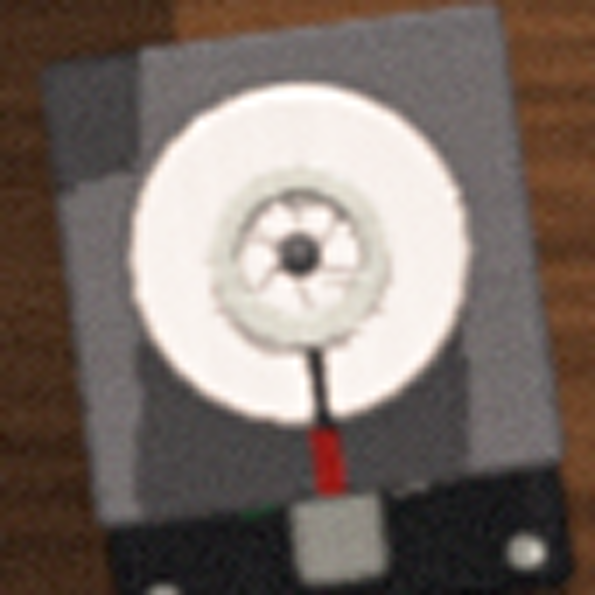

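View pics/wrist9.png

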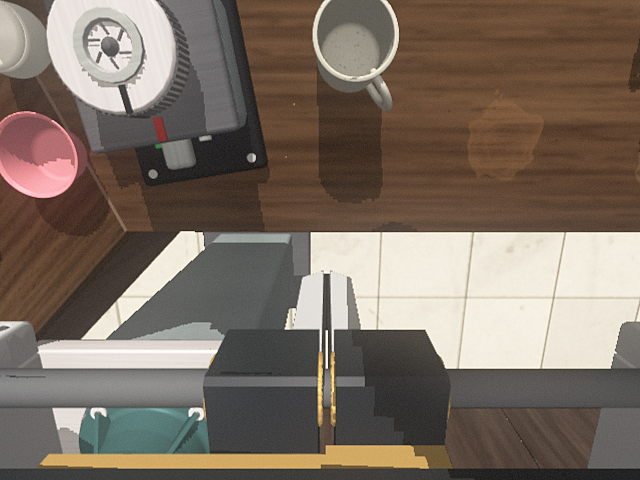

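The top crop shows the black line's end at (324,422) directly above the red pointer's tip at (326,430). The wrist view shows the same alignment, with the mug, bowl and pot standing and the hand clear. I'll hand it in.

```bash
python3 -c "
from h import *
print(ticket.close_job())"
```

```text
the job is handed in; nothing more can be done
None
```

I rolled the collar anticlockwise past the pointer once and stopped it with the line at the pointer the second time, about 12.57 rad and lined up to within a degree or two in the top and wrist views. The hand is clear, the mug, pink bowl and sugar pot are still standing, and the job is handed in; the hand-in returned no verdict.

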